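Tap the probe-stand mast into its base and set the stand by the board

ROBOT

A 6-joint arm with a two-finger parallel gripper is mounted at the origin on the work surface. World frame = base frame: x ahead of the robot, y to its left, z up, the work surface at z = 0. Lengths are in mm, angles in rad, forces in N, time in s.
With the tool pointing down it reaches from about 275 to 750 mm from the base axis. Payload 10.2 kg.
Tool frame: the origin (TCP) lies at the very end of the fingers, on their centre line; the grasp point (between the pads) lies 19 mm behind it (ctrl.pinch_z is the distance from the TCP to the grasp point, in mm); y points along the fingers, z is the direction in which the jaws open and shut, and the axes are right-handed (so a half turn about y gives the same grasp; the last joint's range is limited). The gripper opens to 85 mm and grips with 20 to 120 N. Pads are 22 mm wide; open, the fingers measure 114 mm over their backs; the gripper's body (76 mm by 85 mm) begins 54 mm behind the grasp point. The pads swing forward as they close: fully open they stand 13 mm farther back than shut.
Start: joints at [-1.334, 0.313, 1.498, -0, 1.331, -0.223], TCP at [232.967, -470.486, 231.294] pointing down, gripper open.
Joint ranges: [-2.94, 2.94], [-0.97, 2.17], [0.19, 2.56], [-1.23, 4.37], [0.02, 3.11], [-2.88, 2.88]. Speed limits (rad/s): [2.39, 2.39, 3.01, 3.14, 3.14, 3.14].

INTERFACE

Orientations are given as a unit quaternion [w, x, y, z].
In Python, from rig import sense, eyes, ctrl gives the robot as it stands. The module is installed in compiled form; this text tells all that it offers.
- The arm moves only by the shell command python3 -m handwheel 'ROWS' [FORCE]. ROWS is JSON, a list of rows, each an object of numbers: "grip": the finger opening in mm, from 0 to 85.4; "tx", "ty", "tz": the shift along the tool's x, y, z in mm; "wx", "wy", "wz": the turn, a rotation vector about the tool's x, y, z in rad. In form: [{"grip": .., "tx": .., "ty": .., "tz": .., "wx": .., "wy": .., "wz": ..}, ...]. A call has 1 to 10 rows; each row shifts and turns the commanded pose from where the row before left it, along the tool's axes as they then stand; what a row does not reach is not made up. A row lasts 1/12 s, in which the tool goes at most 41.7 mm and 7.16 degrees, less where a joint would pass 70% of its speed; a pose out of reach is approached as far as the arm can. A call is refused whole if a number of a shift passes 41.7 or a number of a turn 0.125, either way. A call with a gripper value outside its range is refused whole. The fingers move at their own pace and stop on an object; FORCE is the grip in N (left out, the last holds). Time passes only in rows, so rows that do not move let the fingers close. It gives the time, the measured TCP pose, the force and the opening at its end, in the units of the state.
- sense(): the state, without advancing time (a new reading comes with each control period).
- eyes.capture(name): name is "scene" or "side" or "wrist"; returns a dict with "pixels" (420x560x3 uint8, red, green, blue), "mtx" (3x3 intrinsics, pixels), "R" (3x3) and "t" (3): a world point X has camera coordinates R X + t. Camera axes: x right, y down, z forward; pixel columns grow to the right and rows downward; lengths in mm; the calibration is good to about 2 mm. A picture is of the moment at which its call begins. There is no depth.
- ctrl.finish_job(): hands the job in, once; it reports no verdict.
The state is a dict: "time_s": time; "joints": joint angles; "dq": joint speeds; "tau": joint torques, N m; "eef_pos": TCP position; "ee_rot": TCP orientation; "force": force on the tool from outside, world axes, zero at the start; "wrist_torque": the same for the moment, N m; "grip_width": opening from 0.0 (shut) to 1.0 (fully open).
Only numpy, scipy, OpenCV 4.12 (cv2) and the standard library are available. Lean on these libraries where they do the work, as an engineer would, in place of code of your own. Each camera call takes 0.05 s, during which the arm holds its last target.

TASK

Take the mast of the probe stand out of the black rack, put its tapered foot into the socket of the heavy round base and tap it straight down, firmly but never with more than about 25 N, until its brass collar is fully home on the socket, so that friction alone holds it. Then lift the whole stand by its mast, without touching the base, and set it down gently and upright inside the yellow ring beside the circuit board, and let go. Leave the heat sink, the battery and the screwdriver where they are.

Things in the scene. Friction and masses are not known exactly. Their poses are not given: they have to be found in the camera images.
- mast: Loose mast, 130 mm, 0.16 kg, upright with its foot in the rack. Origin at the foot's tip, z up the mast, x along its side cradle. Up from the origin: steel tapered round shank 0-32 mm (diameter 12.8 at the tip, 18 at the top); brass collar 32-38, diameter 27; steel rod 38-92, diameter 12; red round grip 92-130, diameter 24, flat top. The thin cradle sticks out 39 mm at heights 59-78
- mast_collar (a point): Centre of the underside of the mast's brass collar, on the mast's axis, 32 mm above its tip
- mast_top (a point): Centre of the flat top of the red grip, 130 mm above the mast's tip
- base: Loose steel base of the stand, 0.5 kg (varies by 15 %): dark disc of diameter 84 mm, 12 mm thick, with a bright boss of diameter 37 mm on it, top at 46 mm. Origin at the centre of the underside, z up. The socket in the boss, 34 mm deep, tapers like the shank
- socket_mouth (a point): Centre of the socket's mouth, 46 mm above the base's underside; at home the collar's underside lies here. Set in without force, the foot stops with the collar 5 to 6 mm above it; it then gives like a stiff spring, about 3 N per mm, staying where driven, and the collar meets the boss, a hard stop, at 13 to 20 N depending on friction. Less driven, it may not carry the base
- rack: Black plastic block 80 x 80 x 36 mm fixed to the table, with an upright through hole of diameter 20.5 mm in its middle, in which the mast's foot hangs loosely, the collar resting on the block. Origin at the centre of the underside, z up
- spot: The place for the stand, fixed: a painted yellow ring flat on the table, inner diameter 114 mm, outer 126 mm, origin at its centre at table height, with a green circuit board 70 x 110 mm (parts up to 17 mm high) whose middle lies 125 mm from the ring's centre along this body's +x
- table: The white bench top under everything, fixed; a thin blue mat lies on it. Its top is at height 0; origin at the middle of the top
- heatsink: Bystander: silvery finned aluminium heat sink, 50 x 50 mm, 34 mm high, origin at the centre of the underside
- battery: Bystander: orange and black block battery standing upright, 17 x 26 x 46 mm, origin at the centre of the underside
- driver: Bystander: small screwdriver with a square green handle, 160 mm long, 20 mm thick, lying on the table along its own x, origin at its middle
Not all that is in view belongs to the job. Of the things like the mast, leave any that is green or orange; of the rest the smaller one is meant.

How it is judged (in metres and radians):
On the way, in this order (a step that is already met when the one before it is completed fails the run):
1. the mast's foot stands upright in the socket of the base (z of mast_collar in the frame of socket_mouth below 0.01 m and horizontal distance between mast_collar and socket_mouth below 0.004 m and angle between the z axis of mast and the z axis of base, either way round below 0.12 rad), for 0.1 s.
2. the mast is driven home: less than 2 mm of gap under the collar, straight in the socket, with the base on the table (z of mast_collar in the frame of socket_mouth below 0.002 m and horizontal distance between mast_collar and socket_mouth below 0.003 m and angle between the z axis of mast and the z axis of base, either way round below 0.06 rad and height (world z) of base below 0.004 m), for 0.2 s.
3. the stand is lifted more than 20 mm off the table by its mast, the base held by friction alone, not touched by the gripper (z of mast_collar in the frame of socket_mouth below 0.002 m and horizontal distance between mast_collar and socket_mouth below 0.003 m and angle between the z axis of mast and the z axis of base, either way round below 0.06 rad and height (world z) of base above 0.02 m and contact force between the fingers and base below 0.1 N), for 0.3 s.
At the end, for the whole second after the job is handed in: Base on the table, upright within 0.06 rad, its centre within 15 mm of the ring's centre; mast home in the socket (gap under the collar below 2 mm, off-centre below 3 mm, tilt to the base below 0.06 rad); all at rest and released (all of step 2 and horizontal distance between base and spot below 0.015 m and angle between base's own z axis and vertical below 0.06 rad and linear speed of each of base, mast below 0.01 m/s and contact force between the fingers and mast below 0.1 N); the robot touches nothing.
It fails at once if the base is pressed on the table with more than 40 N (its own weight of about 5 N included) (contact force between base and table above 40 N).
It fails at once if the gripper or arm touches the base (contact force between any of the fingers, the arm and base above 1 N).
It fails at once if the base is tipped by more than 0.35 rad (angle between base's own z axis and vertical above 0.35 rad).
It fails at once if the heat sink, the battery or the screwdriver is moved by more than 15 mm (distance of any of heatsink, battery, driver from where it was at the start of the episode above 0.015 m).
It also fails if it takes over 54 s, if anything falls off the work surface, if the arm or the gripper's body presses on something with over 40 N, if the wrist force passes 120 N, or if a joint passes its speed limit or range.

## Working session

There is one attempt and no reset: what is moved stays moved. The work goes in short steps, Python scripts to look and compute and a shell command to move; the robot and the scene stay as the last step left them, time stands still between calls to the robot, and variables do not carry over. Pictures are saved under pics/ and viewed, and the job is handed in when it is done.

```bash
mkdir -p pics; python3 - <<'E'
from rig import sense, eyes, ctrl
import cv2
s=sense(); print(s); print(ctrl.pinch_z)
for n in("scene","side","wrist"):
    c=eyes.capture(n); cv2.imwrite(f"pics/{n}0.png",c["pixels"][:,:,::-1]); print(n,c["mtx"].round(1).tolist(),c["R"].round(3).tolist(),c["t"].round(1).tolist())
E
```

```text
{'time_s': 0.0, 'joints': array([-1.33445428e+00,  3.13480148e-01,  1.49842577e+00,  1.06490007e-05,
        1.33100976e+00, -2.23405941e-01]), 'dq': array([-0.00105953, -0.00053244, -0.000406  ,  0.00162741, -0.00073894,
       -0.00047525]), 'tau': array([-3.10142510e-03, -4.12269831e+01, -2.59743047e+01, -4.10928915e-04,
        4.23808931e-03, -7.62404284e-06]), 'eef_pos': array([ 232.88201181, -470.23895824,  230.72391151]), 'ee_rot': array([ 0.16111742, -0.16111616,  0.68897425, -0.6880387 ]), 'force': array([-0.07330382, -0.79553231, -0.27270327]), 'wrist_torque': array([-0.00526714, -0.03009685,  0.03947509]), 'grip_width': 1.0007774582154394}
18.700000000000003
scene [[499.1, 0.0, 285.1], [0.0, 499.1, 201.7], [0.0, 0.0, 1.0]] [[0.194, 0.981, 0.002], [0.852, -0.168, -0.496], [-0.486, 0.098, -0.868]] [102.9, -463.6, 1915.1]
side [[402.7, 0.0, 289.2], [0.0, 402.7, 215.1], [0.0, 0.0, 1.0]] [[0.952, -0.305, -0.004], [-0.181, -0.555, -0.812], [0.245, 0.774, -0.584]] [-587.3, 63.0, 1154.2]
wrist [[341.6, 0.0, 277.9], [0.0, 341.6, 217.9], [0.0, 0.0, 1.0]] [[0.444, -0.896, -0.002], [-0.85, -0.422, 0.314], [-0.282, -0.138, -0.949]] [-525.4, -40.3, 381.0]
```

View pics/scene0.png

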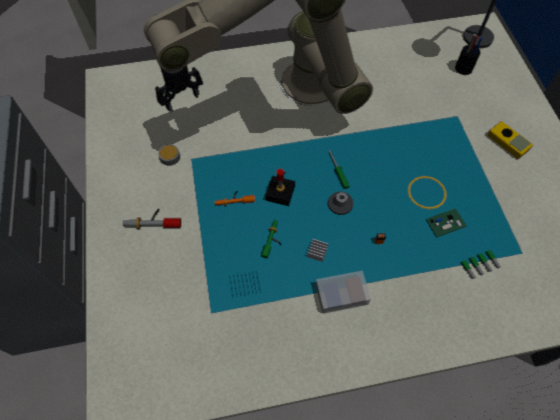

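View pics/side0.png

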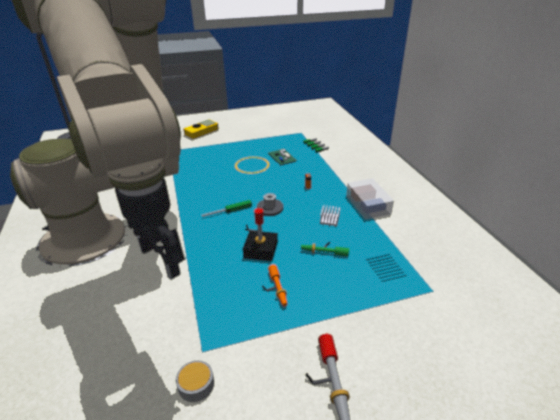

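View pics/wrist0.png

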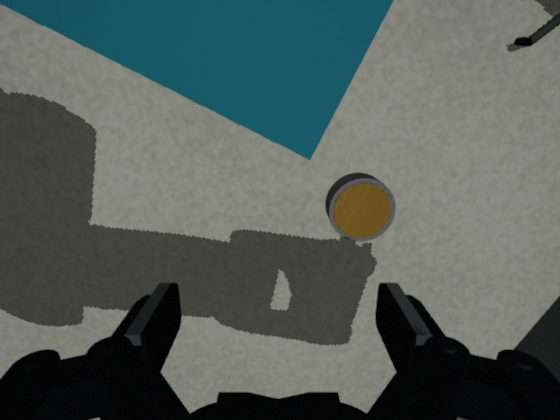

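Candidates for the mast, as (column, row):
- red with a black rack: scene (281,180), side (259,225)
- large red, lying on the table: scene (152,223), side (330,370)
- orange: scene (235,201)
- green: scene (271,238)

I choose the upright red one in the rack. It is the smaller red one, and the other two are the wrong colour. I'll check it in a crop.

```bash
python3 - <<'E'
import cv2, numpy as np
a=cv2.imread("pics/scene0.png")[145:265,225:365]; b=cv2.imread("pics/side0.png")[180:270,190:340]
cv2.imwrite("pics/crop1.png",cv2.resize(a,None,fx=5,fy=5,interpolation=cv2.INTER_CUBIC))
cv2.imwrite("pics/crop2.png",cv2.resize(b,None,fx=5,fy=5,interpolation=cv2.INTER_CUBIC))
c=cv2.imread("pics/scene0.png")[160:250,380:520]
cv2.imwrite("pics/crop3.png",cv2.resize(c,None,fx=5,fy=5,interpolation=cv2.INTER_CUBIC))
E
```

```text
(no output)
```

View pics/crop1.png

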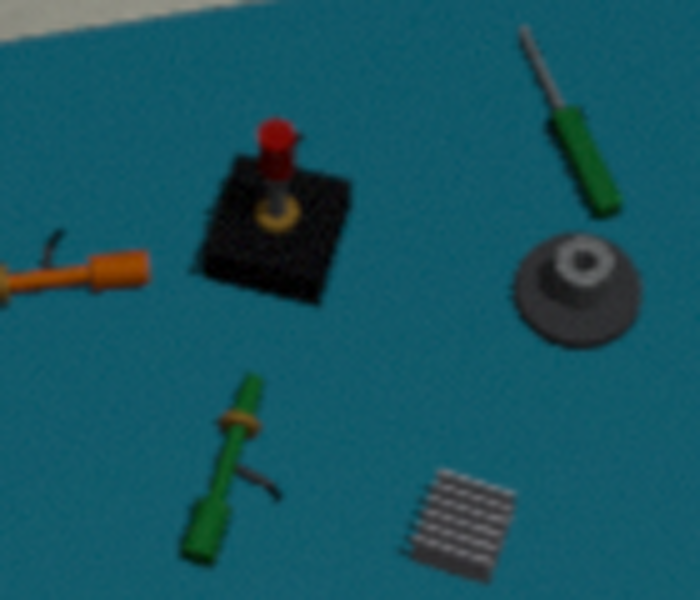

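View pics/crop2.png

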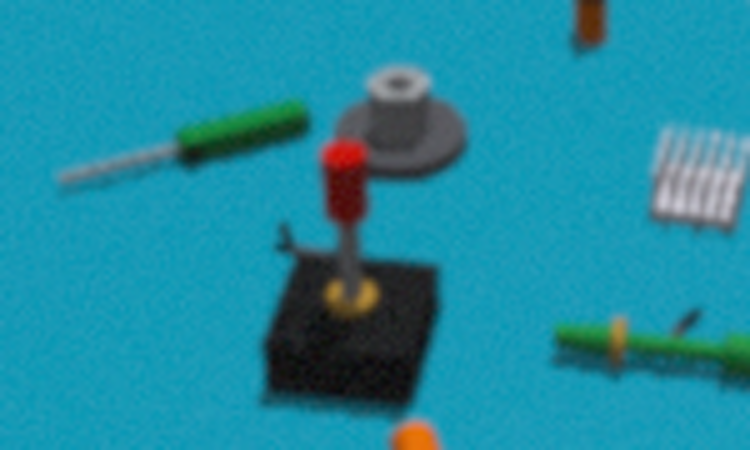

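View pics/crop3.png

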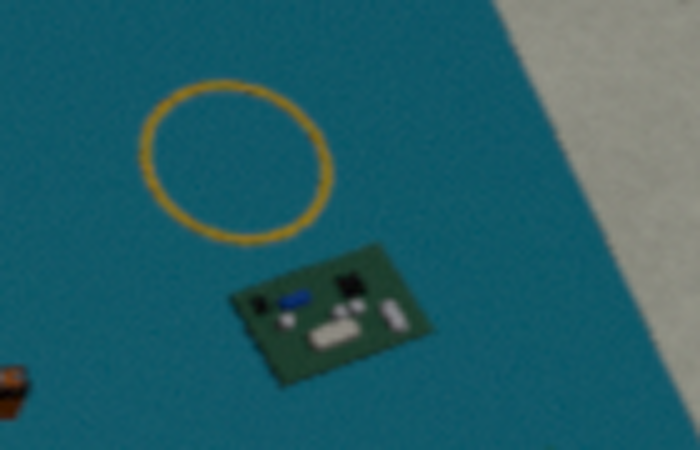

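```bash
cat > h.py <<'E'
import numpy as np, cv2
from rig import sense, eyes, ctrl
from scipy.spatial.transform import Rotation as Ro
def ray(c,uv):
    d=np.array(c["R"]).T@np.linalg.solve(c["mtx"],[*uv,1.]); d/=np.linalg.norm(d)
    return -np.array(c["R"]).T@c["t"], d
def tri(obs):
    A=np.zeros((3,3));b=np.zeros(3)
    for c,uv in obs:
        o,d=ray(c,uv);P=np.eye(3)-np.outer(d,d);A+=P;b+=P@o
    X=np.linalg.solve(A,b); return X,[round(float(np.linalg.norm((np.eye(3)-np.outer(ray(c,u)[1],ray(c,u)[1]))@(X-ray(c,u)[0]))),1) for c,u in obs]
def onz(c,uv,z):
    o,d=ray(c,uv); return o+d*(z-o[2])/d[2]
def proj(c,X):
    p=np.array(c["R"])@X+c["t"]; q=np.array(c["mtx"])@p; return q[:2]/q[2]
def ring_centre_on(c,mask,z=0):
    v,u=np.nonzero(mask); return np.array([onz(c,(a,b),z)[:2] for a,b in zip(u,v)])
def tool():
    s=sense(); R=Ro.from_quat(np.roll(s["ee_rot"],-1)).as_matrix(); return s,R
def fit_circle(P):
    A=np.c_[2*P,np.ones(len(P))];x=np.linalg.lstsq(A,(P**2).sum(1),rcond=None)[0]
    return x[:2],np.sqrt(x[2]+x[:2]@x[:2])
E
python3 - <<'E'
from h import *
a=eyes.capture("scene");b=eyes.capture("side")
print("top",tri([(a,(280.2,171.2)),(b,(259,210))]))
print("mouth",tri([(a,(342,197.4)),(b,(269.8,196.8))]))
print("collar",tri([(a,(280.5,188)),(b,(260.2,238.6))]))
for n,c in(("a",a),("b",b)):
    h=cv2.cvtColor(c["pixels"],cv2.COLOR_RGB2HSV)
    m=cv2.inRange(h,(18,90,70),(34,255,255))
    box=(slice(165,220),slice(400,455)) if n=="a" else (slice(145,185),slice(225,280))
    k=np.zeros_like(m);k[box]=m[box]
    P=ring_centre_on(c,k);print(n,len(P),fit_circle(P))
s,R=tool();print(s["time_s"],R.round(3))
print("cradle tip",onz(b,(190+285/5,180+240/5),72))
E
```

```text
top (array([ 468.82769951, -213.38213742,  134.4745911 ]), [0.5, 0.5])
mouth (array([546.60748575, -25.82303023,  42.32716852]), [0.9, 0.9])
collar (array([ 469.45215459, -212.28559965,   38.40996207]), [2.6, 2.6])
a 174 (array([557.76340091, 267.16040027]), np.float64(60.233365940182026))
b 14 (array([557.0601343 , 271.34704125]), np.float64(60.09535052242776))
0.25 [[-0.896 -0.     0.444]
 [-0.444  0.001 -0.896]
 [-0.    -1.    -0.001]]
cradle tip [ 436.93445059 -195.99386961   72.        ]
```

Crop check: this is the red mast with the brass collar at (280,188), standing in the black rack. Its top triangulates to (469,-213,134), which matches the expected 134 mm height. I'll keep the current orientation, because the jaw axis is already perpendicular to the cradle.

```bash
python3 -m handwheel '[{"grip":85,"tx":-32.5,"tz":-12.5},{"grip":85,"tx":-32.5,"tz":-12.5},{"grip":85,"tx":-32.5,"tz":-12.5},{"grip":85,"tx":-32.5,"tz":-12.5},{"grip":85,"tx":-32.5,"tz":-12.5},{"grip":85,"tx":-32.5,"tz":-12.5},{"grip":85,"tx":-32.5,"tz":-12.5},{"grip":85}]' 60
cat > snap.py <<'E'
import sys
from h import *
for n in sys.argv[2:]:
    c=eyes.capture(n); cv2.imwrite(f"pics/{n}{sys.argv[1]}.png",c["pixels"][:,:,::-1]); np.savez(f"pics/{n}{sys.argv[1]}.npz",**c)
s,R=tool(); print(s["time_s"],s["eef_pos"].round(1),R.round(3).tolist(),s["force"].round(1),round(float(s["grip_width"]),3))
E
python3 snap.py 1 wrist
```

```text
0.3 [ 232.9 -470.4  231.1] [[-0.896, -0.0, 0.444], [-0.444, 0.0, -0.896], [-0.0, -1.0, -0.0]] [0.1 0.2 0.4] 1.0invalid input
```

View pics/wrist1.png

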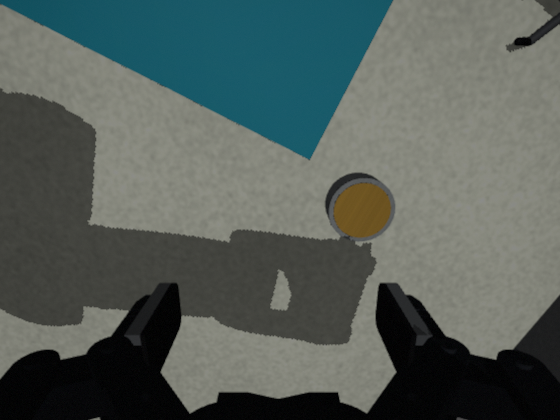

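```bash
python3 -m handwheel '[{"grip":85,"tx":-32.5,"ty":0,"tz":-12.5,"wx":0,"wy":0,"wz":0},{"grip":85,"tx":-32.5,"ty":0,"tz":-12.5,"wx":0,"wy":0,"wz":0},{"grip":85,"tx":-32.5,"ty":0,"tz":-12.5,"wx":0,"wy":0,"wz":0},{"grip":85,"tx":-32.5,"ty":0,"tz":-12.5,"wx":0,"wy":0,"wz":0},{"grip":85,"tx":-32.5,"ty":0,"tz":-12.5,"wx":0,"wy":0,"wz":0},{"grip":85,"tx":-32.5,"ty":0,"tz":-12.5,"wx":0,"wy":0,"wz":0},{"grip":85,"tx":-32.5,"ty":0,"tz":-12.5,"wx":0,"wy":0,"wz":0},{"grip":85,"tx":0,"ty":0,"tz":0,"wx":0,"wy":0,"wz":0}]' 60
python3 snap.py 2 wrist
```

```text
time_s: 0.97
eef_pos: [400.8, -287.3, 231.4]
ee_rot: [0.163, -0.162, 0.688, -0.688]
force: [0.7, -0.3, -0.2]
grip_width: 0.993
1.0167 [ 399.4 -289.2  231.3] [[-0.894, 0.0, 0.448], [-0.448, 0.0, -0.894], [-0.0, -1.0, -0.0]] [-0.2 -0.2  0.9] 0.993
```

View pics/wrist2.png

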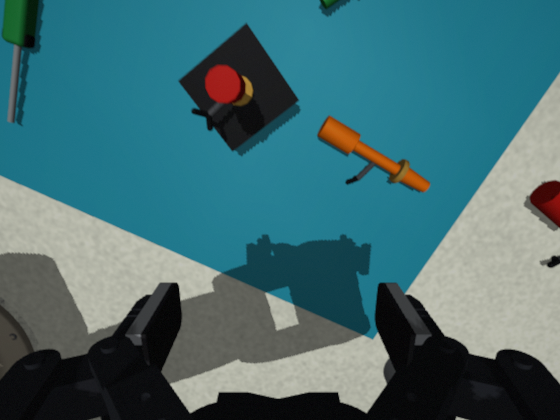

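Here the grip top is at (225,84), with the collar behind it at (243,92). The cradle points down and left to (207,117).

```bash
python3 - <<'E'
from h import *
c=dict(np.load("pics/wrist2.npz"))
h=cv2.cvtColor(c["pixels"],cv2.COLOR_RGB2HSV)
m=cv2.inRange(h,(0,150,150),(8,255,255))|cv2.inRange(h,(172,150,150),(180,255,255))
m[:,300:]=0
k=cv2.connectedComponentsWithStats(m)
i=1+np.argmax(k[2][1:,4]); print(k[2][i],k[3][i])
p=onz(c,k[3][i],134);print(p)
s,R=tool();print((R.T@(p-s["eef_pos"])).round(1))
a=dict(eyes.capture("scene"))
print(tri([(a,(280.2,171.2)),(c,k[3][i])]))
E
```

```text
[206  66  33  36 925] [222.23675676  83.6172973 ]
[ 469.61613278 -212.8847903   134.        ]
[-96.9  97.4 -36.8]
(array([ 469.65989588, -213.40250041,  134.99514915]), [0.4, 0.4])
```

```bash
python3 -m handwheel '[{"grip":85,"tx":-24,"ty":0,"tz":-9,"wx":0,"wy":0,"wz":0},{"grip":85,"tx":-24,"ty":0,"tz":-9,"wx":0,"wy":0,"wz":0},{"grip":85,"tx":-24,"ty":0,"tz":-9,"wx":0,"wy":0,"wz":0},{"grip":85,"tx":-24,"ty":20,"tz":-9,"wx":0,"wy":0,"wz":0},{"grip":85,"tx":0,"ty":20,"tz":0,"wx":0,"wy":0,"wz":0},{"grip":85,"tx":0,"ty":20,"tz":0,"wx":0,"wy":0,"wz":0},{"grip":85,"tx":0,"ty":0,"tz":0,"wx":0,"wy":0,"wz":0},{"grip":85,"tx":0,"ty":0,"tz":0,"wx":0,"wy":0,"wz":0}]'
python3 snap.py 3 wrist
python3 - <<'E'
from h import *
s,R=tool();print((R.T@(np.array([469.6,-213.2,134])-s["eef_pos"])).round(1))
E
```

```text
time_s: 1.73
eef_pos: [467.4, -217.1, 171.1]
ee_rot: [0.16, -0.161, 0.689, -0.688]
force: [-0.3, -1.0, 1.0]
grip_width: 0.998
1.7833 [ 467.9 -217.4  172.2] [[-0.897, 0.001, 0.442], [-0.442, -0.001, -0.897], [-0.0, -1.0, 0.001]] [ 0.1 -0.4 -0.5] 0.995
[-3.4 38.2 -3.1]
```

View pics/wrist3.png

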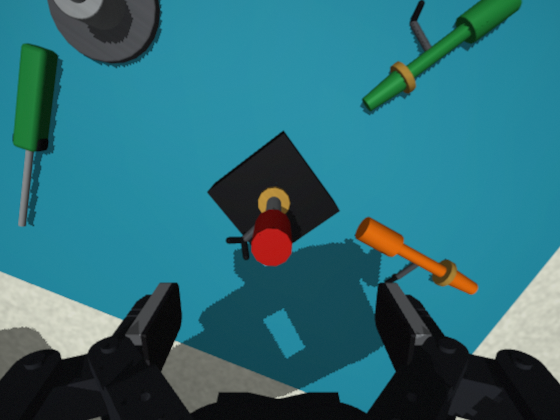

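The grip top is at (271,246) and the cradle lies along the jaw axis at (237,242). The fingers stay above the cradle, so that is fine. I'll centre on the mast using this view.

```bash
python3 - <<'E'
from h import *
c=dict(np.load("pics/wrist3.npz"))
h=cv2.cvtColor(c["pixels"],cv2.COLOR_RGB2HSV)
m=cv2.inRange(h,(0,150,150),(8,255,255))|cv2.inRange(h,(172,150,150),(180,255,255))
k=cv2.connectedComponentsWithStats(m)
i=1+np.argmax(k[2][1:,4]); print(k[2][i],k[3][i])
s,R=tool()
for uv in (k[3][i],(272,246.5)):
    p=onz(c,uv,134);print(p,(R.T@(p-s["eef_pos"])).round(1))
p=onz(c,(274,202.5),42);print("collar top",p)
E
```

```text
[ 252  229   39   36 1140] [271.11140351 246.68070175]
[ 470.33360409 -212.38516123  134.        ] [-4.4 38.2 -3.5]
[ 470.65876892 -212.79074883  134.        ] [-4.5 38.2 -2.9]
collar top [ 470.67430094 -212.76092033   42.        ]
```

```bash
python3 -m handwheel '[{"grip":85,"tx":-4,"ty":0,"tz":-3.2,"wx":0,"wy":0,"wz":0},{"grip":85,"tx":0,"ty":18,"tz":0,"wx":0,"wy":0,"wz":0},{"grip":85,"tx":0,"ty":18,"tz":0,"wx":0,"wy":0,"wz":0},{"grip":85,"tx":0,"ty":18,"tz":0,"wx":0,"wy":0,"wz":0},{"grip":85,"tx":0,"ty":18,"tz":0,"wx":0,"wy":0,"wz":0},{"grip":85,"tx":0,"ty":0,"tz":0,"wx":0,"wy":0,"wz":0},{"grip":85,"tx":0,"ty":0,"tz":0,"wx":0,"wy":0,"wz":0}]'
python3 snap.py 4 wrist side
```

```text
time_s: 2.37
eef_pos: [470.4, -211.8, 100.1]
ee_rot: [-0.161, 0.161, -0.688, 0.689]
force: [-0.5, -0.3, 0.4]
grip_width: 0.993
2.4667 [ 470.9 -212.2  101. ] [[-0.896, 0.002, 0.444], [-0.444, -0.002, -0.896], [-0.001, -1.0, 0.002]] [-0.3  0.3  0.9] 1.001
```

View pics/wrist4.png

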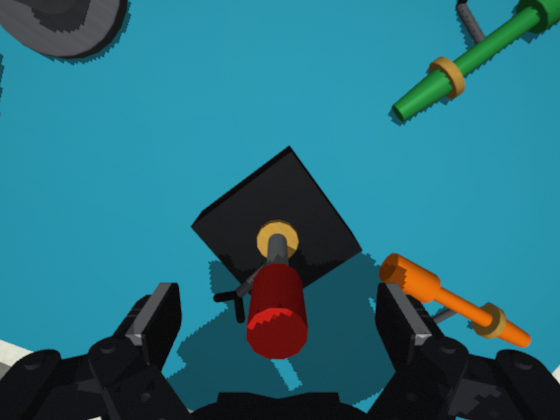

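View pics/side4.png

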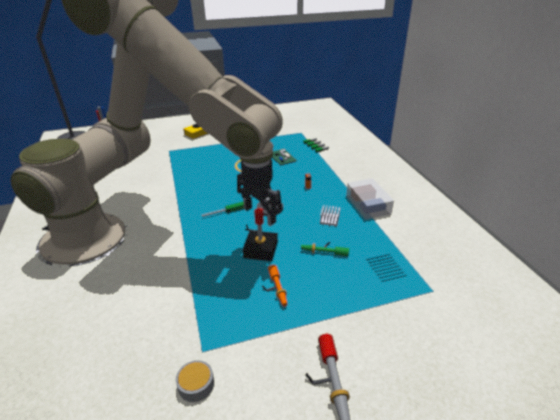

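The grip is centred between the pads at (277,330). I'll close on it.

```bash
python3 -m handwheel '[{"grip":15,"tx":0,"ty":0,"tz":0,"wx":0,"wy":0,"wz":0},{"grip":15,"tx":0,"ty":0,"tz":0,"wx":0,"wy":0,"wz":0},{"grip":15,"tx":0,"ty":0,"tz":0,"wx":0,"wy":0,"wz":0},{"grip":15,"tx":0,"ty":0,"tz":0,"wx":0,"wy":0,"wz":0},{"grip":15,"tx":0,"ty":0,"tz":0,"wx":0,"wy":0,"wz":0},{"grip":15,"tx":0,"ty":0,"tz":0,"wx":0,"wy":0,"wz":0},{"grip":15,"tx":0,"ty":0,"tz":0,"wx":0,"wy":0,"wz":0},{"grip":15,"tx":0,"ty":0,"tz":0,"wx":0,"wy":0,"wz":0},{"grip":15,"tx":0,"ty":0,"tz":0,"wx":0,"wy":0,"wz":0},{"grip":15,"tx":0,"ty":0,"tz":0,"wx":0,"wy":0,"wz":0}]' 100
python3 snap.py 5 wrist
```

```text
time_s: 3.3
eef_pos: [470.3, -211.6, 99.8]
ee_rot: [-0.161, 0.161, -0.688, 0.689]
force: [-1.2, 0.8, 5.6]
grip_width: 0.254
3.35 [ 470.3 -211.6   99.8] [[-0.896, 0.0, 0.444], [-0.444, -0.0, -0.896], [-0.0, -1.0, 0.0]] [-0.6  1.4  5.7] 0.253
```

View pics/wrist5.png

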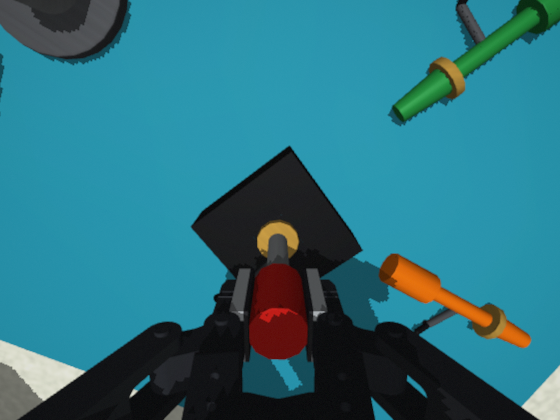

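```bash
python3 -m handwheel '[{"grip":15,"tx":0,"ty":-10,"tz":0,"wx":0,"wy":0,"wz":0},{"grip":15,"tx":0,"ty":-15,"tz":0,"wx":0,"wy":0,"wz":0},{"grip":15,"tx":0,"ty":-20,"tz":0,"wx":0,"wy":0,"wz":0},{"grip":15,"tx":0,"ty":-20,"tz":0,"wx":0,"wy":0,"wz":0},{"grip":15,"tx":0,"ty":-15,"tz":0,"wx":0,"wy":0,"wz":0},{"grip":15,"tx":0,"ty":-10,"tz":0,"wx":0,"wy":0,"wz":0},{"grip":15,"tx":0,"ty":0,"tz":0,"wx":0,"wy":0,"wz":0}]'
python3 snap.py 6 wrist scene side
```

```text
time_s: 3.93
eef_pos: [470.8, -212.1, 191.4]
ee_rot: [-0.162, 0.16, -0.688, 0.689]
force: [0.1, -0.2, -1.3]
grip_width: 0.256
4.0833 [ 469.8 -211.3  188.3] [[-0.896, -0.001, 0.444], [-0.444, 0.001, -0.896], [0.001, -1.0, -0.002]] [-0.3 -0.7 -2. ] 0.255
```

View pics/wrist6.png

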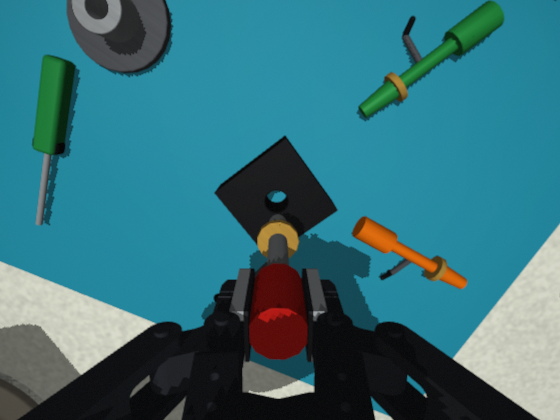

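```bash
python3 - <<'E'
import cv2
a=cv2.imread("pics/side6.png")[130:260,200:330]
cv2.imwrite("pics/crop6.png",cv2.resize(a,None,fx=4.5,fy=4.5,interpolation=cv2.INTER_CUBIC))
E
```

```text
(no output)
```

View pics/crop6.png

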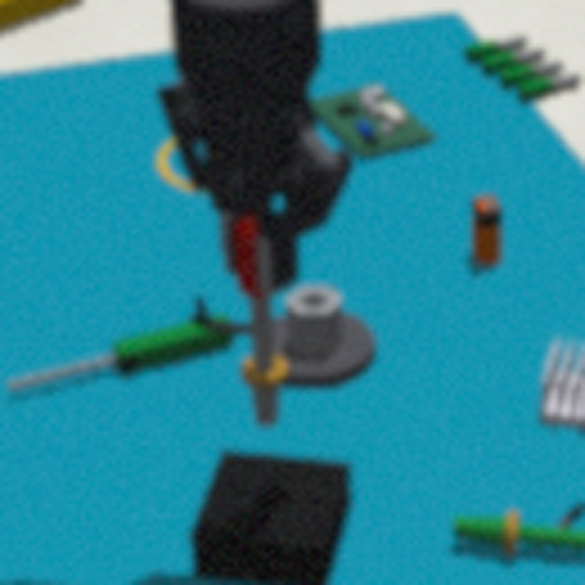

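The mast is lifted clear, upright and unchanged in the grip, with the collar still at (277,240). I'll move toward the base and measure the mouth on the way.

```bash
python3 -m handwheel '[{"grip":15,"tx":-15,"ty":0,"tz":-13,"wx":0,"wy":0,"wz":0},{"grip":15,"tx":-22,"ty":0,"tz":-20,"wx":0,"wy":0,"wz":0},{"grip":15,"tx":-22,"ty":0,"tz":-20,"wx":0,"wy":0,"wz":0},{"grip":15,"tx":-22,"ty":0,"tz":-20,"wx":0,"wy":0,"wz":0},{"grip":15,"tx":-10,"ty":0,"tz":-10,"wx":0,"wy":0,"wz":0},{"grip":15,"tx":0,"ty":0,"tz":0,"wx":0,"wy":0,"wz":0},{"grip":15,"tx":0,"ty":0,"tz":0,"wx":0,"wy":0,"wz":0},{"grip":15,"tx":0,"ty":0,"tz":0,"wx":0,"wy":0,"wz":0}]'
python3 snap.py 7 wrist
```

```text
time_s: 4.75
eef_pos: [514.5, -97.5, 188.7]
ee_rot: [0.161, -0.161, 0.689, -0.688]
force: [0.1, -0.7, -1.6]
grip_width: 0.255
4.8 [514.6 -97.7 188.8] [[-0.897, -0.001, 0.443], [-0.443, 0.0, -0.897], [0.001, -1.0, -0.001]] [-0.6 -0.  -1.1] 0.256
```

View pics/wrist7.png

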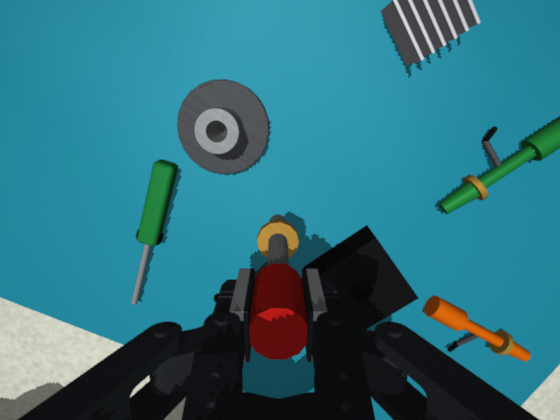

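The socket mouth is near (216,131) and the collar is at (278,239).

```bash
cat > base.py <<'E'
import sys
from h import *
# pixels of boss ring (grey bright) near guess -> circle on z plane
def boss(c,guess,z=46,rad=26):
    px=c["pixels"].astype(int); mn=px.min(2);mx=px.max(2)
    g=((mx-mn)<30)&(mn>110)
    v,u=np.nonzero(g); ok=np.hypot(u-guess[0],v-guess[1])<rad
    m=np.zeros(g.shape,np.uint8); m[v[ok],u[ok]]=255
    cs,_=cv2.findContours(m,cv2.RETR_EXTERNAL,cv2.CHAIN_APPROX_NONE)
    k=max(cs,key=cv2.contourArea)[:,0]
    k=cv2.convexHull(k)[:,0]
    P=np.array([onz(c,p,z)[:2] for p in k.astype(float)])
    return fit_circle(P),len(k),m
if __name__=="__main__":
    n=sys.argv[1]; c=dict(np.load(f"pics/{n}.npz"))
    (ctr,r),k,m=boss(c,(float(sys.argv[2]),float(sys.argv[3])),rad=float(sys.argv[4]))
    print(ctr.round(1),r.round(1),k)
    s,R=tool();d=np.array([*ctr,46])-s["eef_pos"];print("tool shift",(R.T@d).round(1))
E
python3 base.py wrist7 216 131 26
python3 - <<'E'
from h import *
c=dict(np.load("pics/wrist7.npz"))
h=cv2.cvtColor(c["pixels"],cv2.COLOR_RGB2HSV)
m=cv2.inRange(h,(12,120,90),(28,255,255)); m[:, :245]=0;m[:,310:]=0;m[:210]=0;m[270:]=0
v,u=np.nonzero(m);print(u.min(),u.max(),v.min(),v.max())
s,R=tool()
print("collar top by rim", onz(c,((u.min()+u.max()+1)/2,240),s["eef_pos"][2]-58), s["eef_pos"])
print("predicted collar px", proj(c,s["eef_pos"]+[0,0,-58]),proj(c,s["eef_pos"]+[0,0,-96]))
# second-view height check of mouth
b=np.load("pics/side6.npz"); a=np.load("pics/scene6.npz")
print(tri([(c,(216.5,131)),(dict(b),(269.8,196.8)),(dict(a),(342,197.4))]))
E
```

```text
[547.5 -26. ] 17.9 33
tool shift [-61.4 142.8 -49.6]
258 298 222 256
collar top by rim [515.46619834 -98.45872901 130.80614682] [514.5590297  -97.73842167 188.80614682]
predicted collar px [276.84251676 240.7241934 ] [277.05920414 221.21066504]
(array([546.8041661 , -25.87585095,  42.362784  ]), [0.3, 1.1, 0.8])
```

```bash
python3 -m handwheel '[{"grip":15,"tx":-10,"ty":0,"tz":-8,"wx":0,"wy":0,"wz":0},{"grip":15,"tx":-20,"ty":0,"tz":-17,"wx":0,"wy":0,"wz":0},{"grip":15,"tx":-20,"ty":5,"tz":-16,"wx":0,"wy":0,"wz":0},{"grip":15,"tx":-11,"ty":10,"tz":-9,"wx":0,"wy":0,"wz":0},{"grip":15,"tx":0,"ty":10,"tz":0,"wx":0,"wy":0,"wz":0},{"grip":15,"tx":0,"ty":0,"tz":0,"wx":0,"wy":0,"wz":0},{"grip":15,"tx":0,"ty":0,"tz":0,"wx":0,"wy":0,"wz":0},{"grip":15,"tx":0,"ty":0,"tz":0,"wx":0,"wy":0,"wz":0}]'
python3 snap.py 8 wrist side scene
python3 - <<'E'
import cv2
a=cv2.imread("pics/side8.png")[110:240,200:330]
cv2.imwrite("pics/crop8.png",cv2.resize(a,None,fx=4.5,fy=4.5,interpolation=cv2.INTER_CUBIC))
a=cv2.imread("pics/scene8.png")[130:240,280:400]
cv2.imwrite("pics/crop8b.png",cv2.resize(a,None,fx=4.5,fy=4.5,interpolation=cv2.INTER_CUBIC))
E
```

```text
time_s: 5.47
eef_pos: [547.4, -25.9, 164.7]
ee_rot: [-0.161, 0.161, -0.688, 0.689]
force: [0.1, -1.0, -2.0]
grip_width: 0.255
5.6167 [547.5 -25.6 164.9] [[-0.897, 0.001, 0.443], [-0.443, -0.0, -0.897], [-0.001, -1.0, 0.001]] [ 0.2  0.8 -1.9] 0.253
```

View pics/wrist8.png

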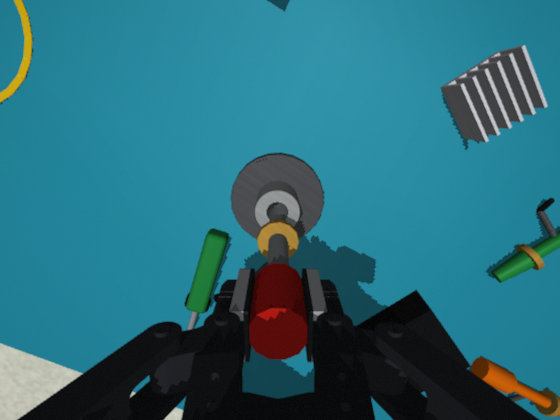

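View pics/crop8.png

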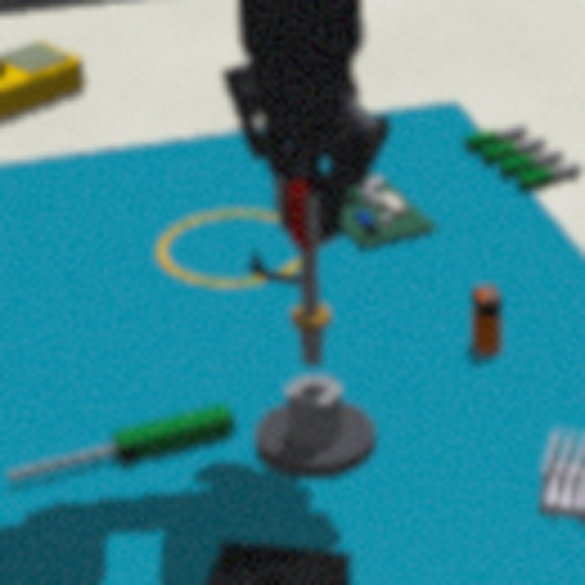

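View pics/crop8b.png

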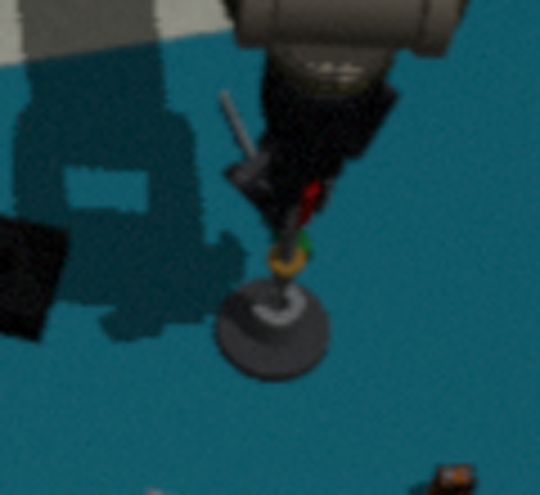

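```bash
python3 - <<'E'
from h import *
c=dict(np.load("pics/wrist8.npz"))
p=c["pixels"][180:260,230:325][:,:,::-1]
cv2.imwrite("pics/crop8c.png",cv2.resize(p,None,fx=7,fy=7,interpolation=cv2.INTER_CUBIC))
s,R=tool()
e=s["eef_pos"]; e1=e+[0.6,-0.5,0]
for z in(46,69,107):
    print(z,proj(c,[*e[:2],z]).round(1),proj(c,[*e1[:2],z]).round(1))
d=dict(np.load("pics/side8.npz"));a=dict(np.load("pics/scene8.npz"))
for n,q in(("side",d),("scene",a)):
    print(n,proj(q,[*e[:2],46]).round(1),proj(q,[*e[:2],69]).round(1))
E
python3 base.py wrist8 277 210 26
```

```text
46 [276.5 211.8] [277.4 211.4]
69 [276.4 221.1] [277.3 220.7]
107 [276.1 240.5] [277.2 240.1]
side [270.3 195.9] [270.  189.6]
scene [342.4 196.8] [343.1 193.1]
[547.7 -25.8] 17.7 24
tool shift [  0.  118.9   0.2]
```

View pics/crop8c.png

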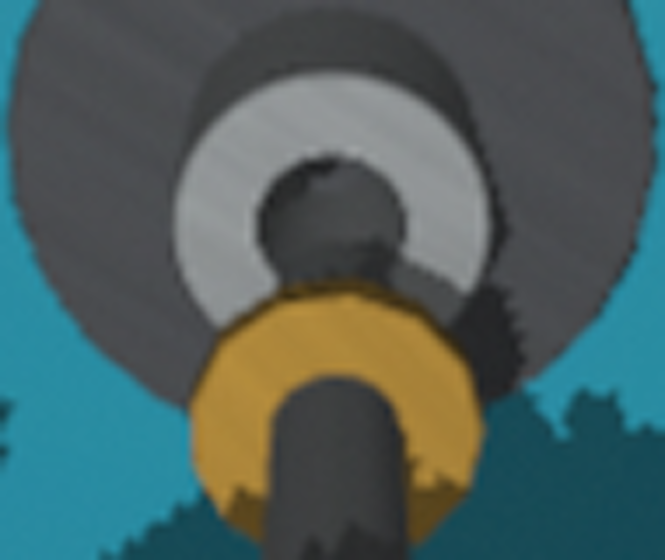

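The mast axis and the boss centre agree to under 1 mm: (277.5,211.7) against (277.4,211.4). Next I descend.

```bash
python3 -m handwheel '[{"grip":15,"tx":0,"ty":8,"tz":0,"wx":0,"wy":0,"wz":0},{"grip":15,"tx":0,"ty":10,"tz":0,"wx":0,"wy":0,"wz":0},{"grip":15,"tx":0,"ty":10,"tz":0,"wx":0,"wy":0,"wz":0},{"grip":15,"tx":0,"ty":7,"tz":0,"wx":0,"wy":0,"wz":0},{"grip":15,"tx":0,"ty":4,"tz":0,"wx":0,"wy":0,"wz":0},{"grip":15,"tx":0,"ty":2,"tz":0,"wx":0,"wy":0,"wz":0},{"grip":15,"tx":0,"ty":0,"tz":0,"wx":0,"wy":0,"wz":0},{"grip":15,"tx":0,"ty":0,"tz":0,"wx":0,"wy":0,"wz":0}]' 110
python3 snap.py 9 wrist
```

```text
time_s: 6.28
eef_pos: [547.5, -25.0, 123.4]
ee_rot: [-0.161, 0.161, -0.688, 0.689]
force: [-0.6, 0.2, -1.6]
grip_width: 0.252
6.3333 [547.5 -25.  123.5] [[-0.896, 0.0, 0.444], [-0.444, -0.0, -0.896], [-0.0, -1.0, 0.0]] [ 0.7  1.1 -2.4] 0.247
```

View pics/wrist9.png

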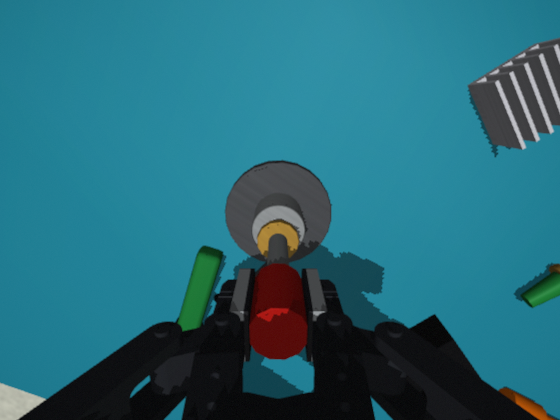

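The foot has entered the socket freely, with no force. The drift is about 0.6 mm, which I'll nudge out while continuing down in small steps.

```bash
python3 -m handwheel '[{"grip":15,"tx":0.2,"ty":3,"tz":0.5,"wx":0,"wy":0,"wz":0},{"grip":15,"tx":0,"ty":3,"tz":0,"wx":0,"wy":0,"wz":0},{"grip":15,"tx":0,"ty":1,"tz":0,"wx":0,"wy":0,"wz":0},{"grip":15,"tx":0,"ty":0,"tz":0,"wx":0,"wy":0,"wz":0},{"grip":15,"tx":0,"ty":0,"tz":0,"wx":0,"wy":0,"wz":0}]'
python3 -m handwheel '[{"grip":15,"tx":0,"ty":1,"tz":0,"wx":0,"wy":0,"wz":0},{"grip":15,"tx":0,"ty":0,"tz":0,"wx":0,"wy":0,"wz":0},{"grip":15,"tx":0,"ty":0,"tz":0,"wx":0,"wy":0,"wz":0}]'
python3 -m handwheel '[{"grip":15,"tx":0,"ty":1,"tz":0,"wx":0,"wy":0,"wz":0},{"grip":15,"tx":0,"ty":0,"tz":0,"wx":0,"wy":0,"wz":0},{"grip":15,"tx":0,"ty":0,"tz":0,"wx":0,"wy":0,"wz":0}]'
```

```text
time_s: 6.75
eef_pos: [547.5, -25.4, 116.2]
ee_rot: [0.161, -0.161, 0.689, -0.688]
force: [0.4, 0.6, -2.7]
grip_width: 0.244
time_s: 7.0
eef_pos: [547.5, -25.4, 115.3]
ee_rot: [0.161, -0.161, 0.689, -0.688]
force: [1.4, 1.9, -1.9]
grip_width: 0.25
time_s: 7.25
eef_pos: [547.5, -25.4, 114.4]
ee_rot: [0.161, -0.161, 0.689, -0.688]
force: [-0.1, 1.1, -0.3]
grip_width: 0.253
```

```bash
python3 -m handwheel '[{"grip":15,"tx":0,"ty":1,"tz":0,"wx":0,"wy":0,"wz":0},{"grip":15,"tx":0,"ty":0,"tz":0,"wx":0,"wy":0,"wz":0},{"grip":15,"tx":0,"ty":0,"tz":0,"wx":0,"wy":0,"wz":0}]' 120
python3 -m handwheel '[{"grip":15,"tx":0,"ty":1,"tz":0,"wx":0,"wy":0,"wz":0},{"grip":15,"tx":0,"ty":0,"tz":0,"wx":0,"wy":0,"wz":0},{"grip":15,"tx":0,"ty":0,"tz":0,"wx":0,"wy":0,"wz":0}]'
```

```text
time_s: 7.5
eef_pos: [547.5, -25.5, 113.4]
ee_rot: [-0.161, 0.161, -0.688, 0.689]
force: [0.7, 2.3, 0.8]
grip_width: 0.253
time_s: 7.75
eef_pos: [547.6, -25.5, 112.4]
ee_rot: [-0.161, 0.161, -0.688, 0.689]
force: [0.4, 2.1, 3.0]
grip_width: 0.249
```

```bash
python3 -m handwheel '[{"grip":15,"tx":-0.1,"ty":1,"tz":-0.4,"wx":0,"wy":0,"wz":0},{"grip":15,"tx":0,"ty":0,"tz":0,"wx":0,"wy":0,"wz":0},{"grip":15,"tx":0,"ty":0,"tz":0,"wx":0,"wy":0,"wz":0}]' 120
python3 -m handwheel '[{"grip":15,"tx":0,"ty":1,"tz":0,"wx":0,"wy":0,"wz":0},{"grip":15,"tx":0,"ty":0,"tz":0,"wx":0,"wy":0,"wz":0},{"grip":15,"tx":0,"ty":0,"tz":0,"wx":0,"wy":0,"wz":0}]'
```

```text
time_s: 8.0
eef_pos: [547.6, -25.3, 111.5]
ee_rot: [-0.161, 0.161, -0.688, 0.689]
force: [0.9, 1.5, 4.7]
grip_width: 0.253
time_s: 8.25
eef_pos: [547.6, -25.3, 110.6]
ee_rot: [-0.161, 0.161, -0.688, 0.689]
force: [-0.1, 0.7, 5.3]
grip_width: 0.25
```

```bash
python3 -m handwheel '[{"grip":15,"tx":0,"ty":1,"tz":0,"wx":0,"wy":0,"wz":0},{"grip":15,"tx":0,"ty":0,"tz":0,"wx":0,"wy":0,"wz":0},{"grip":15,"tx":0,"ty":0,"tz":0,"wx":0,"wy":0,"wz":0}]' 120
python3 -m handwheel '[{"grip":15,"tx":0,"ty":1,"tz":0,"wx":0,"wy":0,"wz":0},{"grip":15,"tx":0,"ty":0,"tz":0,"wx":0,"wy":0,"wz":0},{"grip":15,"tx":0,"ty":0,"tz":0,"wx":0,"wy":0,"wz":0}]'
python3 snap.py 10 wrist side scene
python3 - <<'E'
import cv2
a=cv2.imread("pics/side10.png")[140:240,210:330]
cv2.imwrite("pics/crop10.png",cv2.resize(a,None,fx=5,fy=5,interpolation=cv2.INTER_CUBIC))
a=cv2.imread("pics/wrist10.png")[170:380,180:380]
cv2.imwrite("pics/crop10b.png",cv2.resize(a,None,fx=2.8,fy=2.8,interpolation=cv2.INTER_CUBIC))
E
```

```text
time_s: 8.5
eef_pos: [547.7, -25.3, 109.8]
ee_rot: [-0.161, 0.161, -0.688, 0.689]
force: [0.4, 2.0, 6.9]
grip_width: 0.251
time_s: 8.75
eef_pos: [547.9, -25.2, 109.7]
ee_rot: [-0.162, 0.161, -0.688, 0.689]
force: [-1.4, 1.8, 13.9]
grip_width: 0.252
8.9 [547.9 -25.2 109.7] [[-0.896, 0.002, 0.444], [-0.444, -0.001, -0.896], [-0.001, -1.0, 0.001]] [-1.6  1.6 14.3] 0.251
```

View pics/crop10.png

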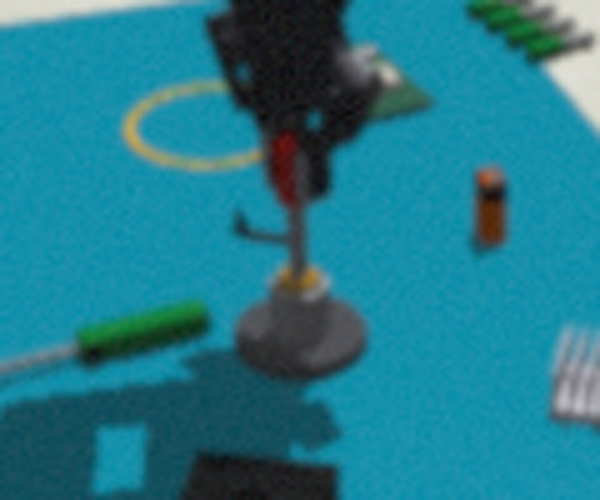

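View pics/crop10b.png

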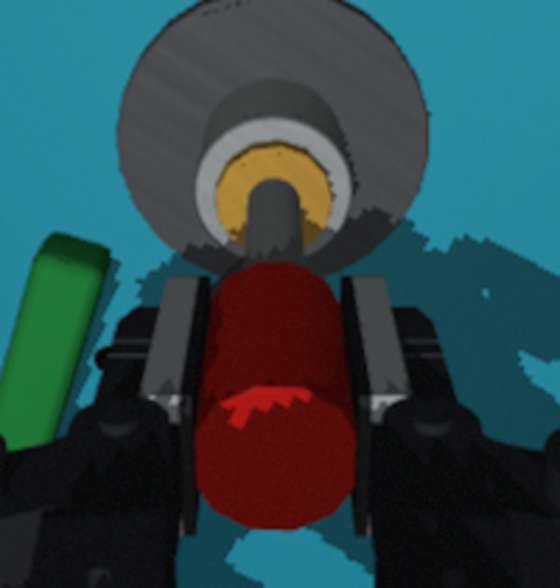

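The stop is at TCP z 109.7 (predicted home 109.8), and the force jumped from 7 to 14 N with no further travel. The collar is still at (278,240) in the wrist view, so nothing slipped. One more firm push to about 20 N.

```bash
python3 -m handwheel '[{"grip":15,"tx":0,"ty":0.7,"tz":0,"wx":0,"wy":0,"wz":0},{"grip":15,"tx":0,"ty":0,"tz":0,"wx":0,"wy":0,"wz":0},{"grip":15,"tx":0,"ty":0,"tz":0,"wx":0,"wy":0,"wz":0}]' 120
```

```text
time_s: 9.15
eef_pos: [548.1, -25.2, 109.6]
ee_rot: [-0.162, 0.16, -0.688, 0.689]
force: [-3.3, 3.1, 18.8]
grip_width: 0.25
```

The position is unchanged at about 21 N net, so the collar is home. Now I'll lift gently.

```bash
python3 -m handwheel '[{"grip":15,"tx":0,"ty":-1,"tz":0,"wx":0,"wy":0,"wz":0},{"grip":15,"tx":0,"ty":-1.5,"tz":0,"wx":0,"wy":0,"wz":0},{"grip":15,"tx":0,"ty":-2,"tz":0,"wx":0,"wy":0,"wz":0},{"grip":15,"tx":0,"ty":-3,"tz":0,"wx":0,"wy":0,"wz":0},{"grip":15,"tx":0,"ty":-4,"tz":0,"wx":0,"wy":0,"wz":0},{"grip":15,"tx":0,"ty":-4,"tz":0,"wx":0,"wy":0,"wz":0},{"grip":15,"tx":0,"ty":-3,"tz":0,"wx":0,"wy":0,"wz":0},{"grip":15,"tx":0,"ty":0,"tz":0,"wx":0,"wy":0,"wz":0},{"grip":15,"tx":0,"ty":0,"tz":0,"wx":0,"wy":0,"wz":0}]' 120
python3 snap.py 11 wrist side
python3 - <<'E'
import cv2
a=cv2.imread("pics/side11.png")[140:240,210:330]
cv2.imwrite("pics/crop11.png",cv2.resize(a,None,fx=5,fy=5,interpolation=cv2.INTER_CUBIC))
E
```

```text
time_s: 9.9
eef_pos: [547.4, -25.1, 126.2]
ee_rot: [-0.161, 0.161, -0.688, 0.689]
force: [0.4, 0.5, -6.5]
grip_width: 0.252
10.0 [547.2 -25.1 125.9] [[-0.896, -0.0, 0.444], [-0.444, 0.0, -0.896], [0.0, -1.0, -0.0]] [ 0.1 -0.1 -5.8] 0.251
```

View pics/crop11.png

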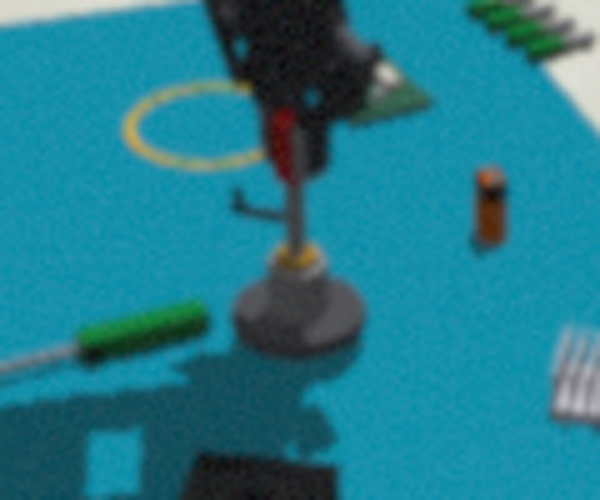

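View pics/wrist11.png

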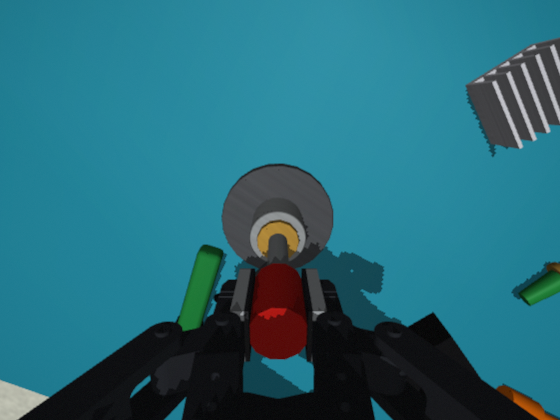

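The base came up with the mast (vertical force about -6.5 N) and the collar sits flush in the boss at (278,238). I'll raise it further to clear the battery's height.

```bash
python3 -m handwheel '[{"grip":15,"tx":0,"ty":-6,"tz":0,"wx":0,"wy":0,"wz":0},{"grip":15,"tx":0,"ty":-10,"tz":0,"wx":0,"wy":0,"wz":0},{"grip":15,"tx":0,"ty":-12,"tz":0,"wx":0,"wy":0,"wz":0},{"grip":15,"tx":0,"ty":-12,"tz":0,"wx":0,"wy":0,"wz":0},{"grip":15,"tx":0,"ty":-8,"tz":0,"wx":0,"wy":0,"wz":0},{"grip":15,"tx":0,"ty":-4,"tz":0,"wx":0,"wy":0,"wz":0},{"grip":15,"tx":0,"ty":0,"tz":0,"wx":0,"wy":0,"wz":0},{"grip":15,"tx":0,"ty":0,"tz":0,"wx":0,"wy":0,"wz":0}]' 120
python3 - <<'E'
from h import *
s,R=tool();print(s["eef_pos"],(R.T@(np.array([557.6,268,178])-s["eef_pos"])).round(1))
E
```

```text
time_s: 10.67
eef_pos: [547.2, -25.1, 177.9]
ee_rot: [0.161, -0.161, 0.689, -0.688]
force: [-0.7, 0.4, -6.6]
grip_width: 0.25
[547.23522971 -25.07147688 177.91568151] [-1.393e+02 -1.000e-01 -2.580e+02]
```

```bash
python3 -m handwheel '[{"grip":15,"tx":-4,"ty":0,"tz":-7.5,"wx":0,"wy":0,"wz":0},{"grip":15,"tx":-8,"ty":0,"tz":-15,"wx":0,"wy":0,"wz":0},{"grip":15,"tx":-11,"ty":0,"tz":-20.5,"wx":0,"wy":0,"wz":0},{"grip":15,"tx":-11,"ty":0,"tz":-20.5,"wx":0,"wy":0,"wz":0},{"grip":15,"tx":-11,"ty":0,"tz":-20.5,"wx":0,"wy":0,"wz":0},{"grip":15,"tx":-11,"ty":0,"tz":-20.5,"wx":0,"wy":0,"wz":0},{"grip":15,"tx":-8,"ty":0,"tz":-15,"wx":0,"wy":0,"wz":0},{"grip":15,"tx":-4,"ty":0,"tz":-7.5,"wx":0,"wy":0,"wz":0},{"grip":15,"tx":0,"ty":0,"tz":0,"wx":0,"wy":0,"wz":0},{"grip":15,"tx":0,"ty":0,"tz":0,"wx":0,"wy":0,"wz":0}]' 120
python3 snap.py 12 wrist side
```

```text
time_s: 11.5
eef_pos: [551.8, 118.8, 177.7]
ee_rot: [-0.161, 0.162, -0.688, 0.689]
force: [0.4, -0.4, -5.2]
grip_width: 0.252
11.6 [552.  117.9 177.9] [[-0.897, -0.0, 0.443], [-0.443, -0.0, -0.897], [0.0, -1.0, 0.0]] [ 0.4 -1.2 -6.2] 0.248
```

View pics/wrist12.png

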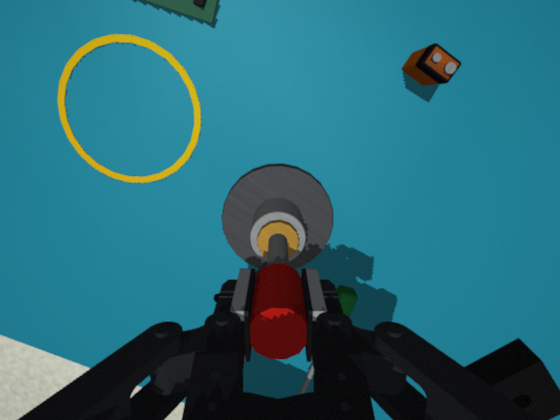

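View pics/side12.png

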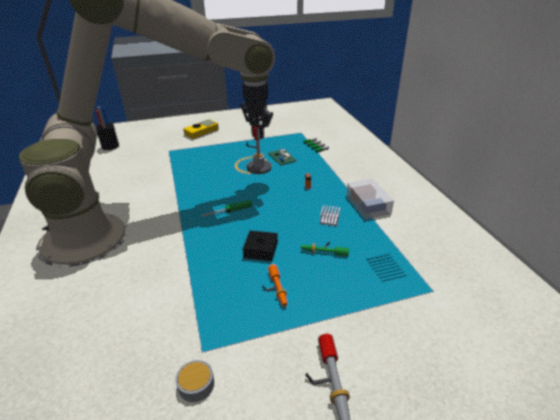

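The ring, at (130,108), is fully in view. The stand is still together, with the disc's outline unchanged at (278,215). Now I'll measure the ring centre.

```bash
cat > ring.py <<'E'
import sys
from h import *
c=dict(np.load(f"pics/{sys.argv[1]}.npz"))
x0,x1,y0,y1=map(int,sys.argv[2:6])
h=cv2.cvtColor(c["pixels"],cv2.COLOR_RGB2HSV)
m=cv2.inRange(h,(18,150,120),(34,255,255)); k=np.zeros_like(m);k[y0:y1,x0:x1]=m[y0:y1,x0:x1]
P=ring_centre_on(c,k);ct,r=fit_circle(P);print(len(P),ct,r)
s,R=tool();print((R.T@(np.array([*ct,110])-s["eef_pos"])).round(1))
E
python3 ring.py wrist12 40 220 20 200
```

```text
2748 [559.75151048 270.11653322] 60.48056838665159
[ -74.4   67.8 -133. ]
```

```bash
python3 -m handwheel '[{"grip":15,"tx":-4,"ty":0,"tz":-7.4,"wx":0,"wy":0,"wz":0},{"grip":15,"tx":-8,"ty":0,"tz":-15,"wx":0,"wy":0,"wz":0},{"grip":15,"tx":-12,"ty":0,"tz":-22,"wx":0,"wy":0,"wz":0},{"grip":15,"tx":-12.5,"ty":0,"tz":-22,"wx":0,"wy":0,"wz":0},{"grip":15,"tx":-12.5,"ty":0,"tz":-22,"wx":0,"wy":0,"wz":0},{"grip":15,"tx":-12,"ty":0,"tz":-22,"wx":0,"wy":0,"wz":0},{"grip":15,"tx":-8,"ty":0,"tz":-15,"wx":0,"wy":0,"wz":0},{"grip":15,"tx":-4,"ty":0,"tz":-7,"wx":0,"wy":0,"wz":0},{"grip":15,"tx":0,"ty":0,"tz":0,"wx":0,"wy":0,"wz":0},{"grip":15,"tx":0,"ty":0,"tz":0,"wx":0,"wy":0,"wz":0}]' 120
python3 snap.py 13 wrist side scene
```

```text
time_s: 12.43
eef_pos: [558.7, 269.3, 177.9]
ee_rot: [-0.161, 0.161, -0.688, 0.689]
force: [-1.0, 0.0, -5.7]
grip_width: 0.25
12.5833 [558.8 268.8 178.2] [[-0.897, -0.0, 0.443], [-0.443, -0.0, -0.897], [0.0, -1.0, 0.0]] [ 0.2 -0.5 -5.6] 0.25
```

View pics/wrist13.png

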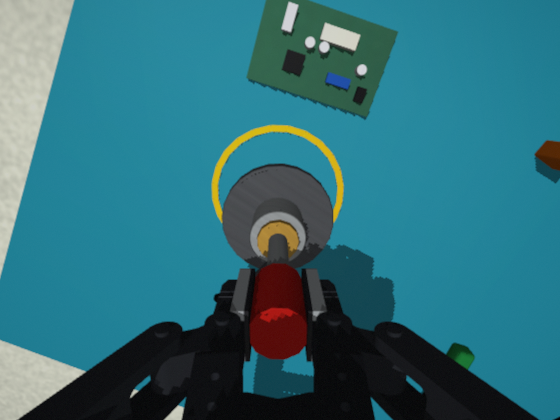

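```bash
python3 ring.py wrist13 180 370 130 300
```

```text
2000 [565.59262613 272.52834701] 56.19018565055712
[-7.7 68.2 -0.4]
```

```bash
python3 ring.py wrist13 180 370 110 212
```

```text
1419 [559.81286038 269.60962939] 60.36442284289137
[-1.3 68.2 -0.4]
```

The ring centre is within about 1.5 mm of the stand's axis. I'll lower it, slowly near the table.

```bash
python3 -m handwheel '[{"grip":15,"tx":-0.5,"ty":5,"tz":0,"wx":0,"wy":0,"wz":0},{"grip":15,"tx":0,"ty":9,"tz":0,"wx":0,"wy":0,"wz":0},{"grip":15,"tx":0,"ty":11,"tz":0,"wx":0,"wy":0,"wz":0},{"grip":15,"tx":0,"ty":11,"tz":0,"wx":0,"wy":0,"wz":0},{"grip":15,"tx":0,"ty":10,"tz":0,"wx":0,"wy":0,"wz":0},{"grip":15,"tx":0,"ty":7,"tz":0,"wx":0,"wy":0,"wz":0},{"grip":15,"tx":0,"ty":4,"tz":0,"wx":0,"wy":0,"wz":0},{"grip":15,"tx":0,"ty":3,"tz":0,"wx":0,"wy":0,"wz":0},{"grip":15,"tx":0,"ty":0,"tz":0,"wx":0,"wy":0,"wz":0},{"grip":15,"tx":0,"ty":0,"tz":0,"wx":0,"wy":0,"wz":0}]' 120
python3 -m handwheel '[{"grip":15,"tx":0,"ty":2,"tz":0,"wx":0,"wy":0,"wz":0},{"grip":15,"tx":0,"ty":2,"tz":0,"wx":0,"wy":0,"wz":0},{"grip":15,"tx":0,"ty":1,"tz":0,"wx":0,"wy":0,"wz":0},{"grip":15,"tx":0,"ty":0,"tz":0,"wx":0,"wy":0,"wz":0},{"grip":15,"tx":0,"ty":0,"tz":0,"wx":0,"wy":0,"wz":0}]' 120
```

```text
time_s: 13.42
eef_pos: [559.3, 270.2, 118.4]
ee_rot: [0.161, -0.161, 0.689, -0.688]
force: [0.6, 0.0, -5.0]
grip_width: 0.251
time_s: 13.83
eef_pos: [559.1, 270.1, 113.1]
ee_rot: [0.161, -0.161, 0.689, -0.689]
force: [0.1, 0.5, -6.0]
grip_width: 0.252
```

```bash
python3 -m handwheel '[{"grip":15,"tx":0,"ty":1,"tz":0,"wx":0,"wy":0,"wz":0},{"grip":15,"tx":0,"ty":1,"tz":0,"wx":0,"wy":0,"wz":0},{"grip":15,"tx":0,"ty":0.8,"tz":0,"wx":0,"wy":0,"wz":0},{"grip":15,"tx":0,"ty":0,"tz":0,"wx":0,"wy":0,"wz":0},{"grip":15,"tx":0,"ty":0,"tz":0,"wx":0,"wy":0,"wz":0}]' 120
python3 -m handwheel '[{"grip":15,"tx":0,"ty":0.6,"tz":0,"wx":0,"wy":0,"wz":0},{"grip":15,"tx":0,"ty":0,"tz":0,"wx":0,"wy":0,"wz":0},{"grip":15,"tx":0,"ty":0,"tz":0,"wx":0,"wy":0,"wz":0}]' 120
```

```text
time_s: 14.25
eef_pos: [559.0, 270.1, 110.2]
ee_rot: [0.161, -0.161, 0.689, -0.689]
force: [0.4, -0.1, -6.5]
grip_width: 0.247
time_s: 14.5
eef_pos: [559.1, 270.2, 109.9]
ee_rot: [0.161, -0.161, 0.689, -0.688]
force: [-0.7, 0.9, -4.9]
grip_width: 0.252
```

```bash
python3 -m handwheel '[{"grip":15,"tx":0,"ty":0.6,"tz":0,"wx":0,"wy":0,"wz":0},{"grip":15,"tx":0,"ty":0,"tz":0,"wx":0,"wy":0,"wz":0},{"grip":15,"tx":0,"ty":0,"tz":0,"wx":0,"wy":0,"wz":0}]' 120
python3 snap.py 14 wrist side
```

```text
time_s: 14.75
eef_pos: [559.3, 270.3, 109.8]
ee_rot: [0.162, -0.161, 0.689, -0.688]
force: [-1.3, -0.9, 1.2]
grip_width: 0.251
14.85 [559.3 270.3 109.8] [[-0.896, 0.001, 0.444], [-0.444, 0.0, -0.896], [-0.001, -1.0, 0.0]] [-2.1  0.4  4.5] 0.25
```

View pics/wrist14.png

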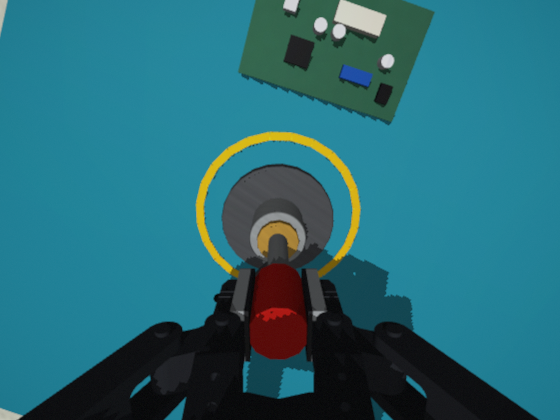

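The stand is down and centred in the ring. The weight has come off the wrist. Now I release and retreat straight up.

```bash
python3 -m handwheel '[{"grip":35,"tx":0,"ty":0,"tz":0,"wx":0,"wy":0,"wz":0},{"grip":45,"tx":0,"ty":0,"tz":0,"wx":0,"wy":0,"wz":0},{"grip":60,"tx":0,"ty":0,"tz":0,"wx":0,"wy":0,"wz":0},{"grip":75,"tx":0,"ty":0,"tz":0,"wx":0,"wy":0,"wz":0},{"grip":75,"tx":0,"ty":0,"tz":0,"wx":0,"wy":0,"wz":0},{"grip":75,"tx":0,"ty":0,"tz":0,"wx":0,"wy":0,"wz":0}]' 20
python3 snap.py 15 wrist
```

```text
time_s: 15.35
eef_pos: [559.1, 270.1, 109.1]
ee_rot: [0.161, -0.161, 0.689, -0.689]
force: [-0.4, 0.4, -0.2]
grip_width: 0.876
15.4 [559.1 270.1 109.1] [[-0.896, 0.0, 0.444], [-0.444, -0.0, -0.896], [0.0, -1.0, 0.0]] [ 0.  -0.3 -0.1] 0.879
```

View pics/wrist15.png

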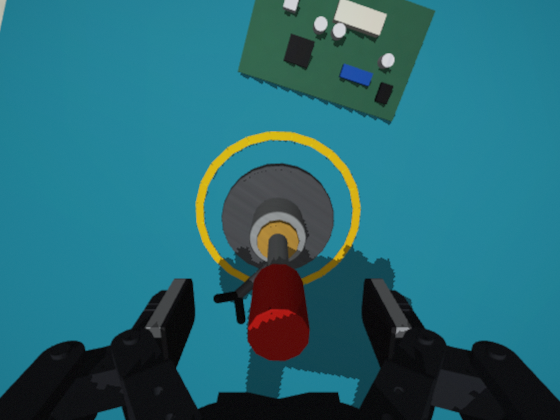

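```bash
python3 -m handwheel '[{"grip":75,"tx":0,"ty":-10,"tz":0,"wx":0,"wy":0,"wz":0},{"grip":75,"tx":0,"ty":-20,"tz":0,"wx":0,"wy":0,"wz":0},{"grip":75,"tx":0,"ty":-30,"tz":0,"wx":0,"wy":0,"wz":0},{"grip":75,"tx":0,"ty":-30,"tz":0,"wx":0,"wy":0,"wz":0},{"grip":75,"tx":10,"ty":-10,"tz":0,"wx":0,"wy":0,"wz":0},{"grip":75,"tx":30,"ty":0,"tz":0,"wx":0,"wy":0,"wz":0},{"grip":75,"tx":30,"ty":0,"tz":0,"wx":0,"wy":0,"wz":0},{"grip":75,"tx":10,"ty":0,"tz":0,"wx":0,"wy":0,"wz":0},{"grip":75,"tx":0,"ty":0,"tz":0,"wx":0,"wy":0,"wz":0},{"grip":75,"tx":0,"ty":0,"tz":0,"wx":0,"wy":0,"wz":0}]'
python3 snap.py 16 wrist side scene
python3 - <<'E'
import cv2
a=cv2.imread("pics/side16.png")[110:210,200:320]
cv2.imwrite("pics/crop16.png",cv2.resize(a,None,fx=5,fy=5,interpolation=cv2.INTER_CUBIC))
E
```

```text
time_s: 16.23
eef_pos: [487.7, 234.7, 210.2]
ee_rot: [0.162, -0.16, 0.689, -0.689]
force: [1.3, -0.1, 0.2]
grip_width: 0.876
16.3833 [488.1 234.9 209.2] [[-0.896, 0.0, 0.444], [-0.444, 0.0, -0.896], [-0.0, -1.0, 0.0]] [-0.4 -0.7 -0. ] 0.876
```

View pics/wrist16.png

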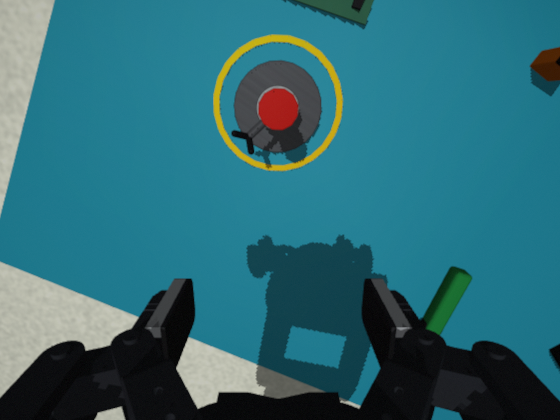

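View pics/crop16.png

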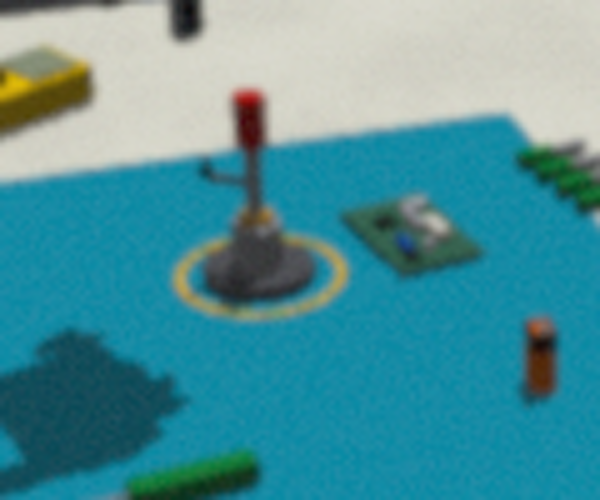

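View pics/scene16.png

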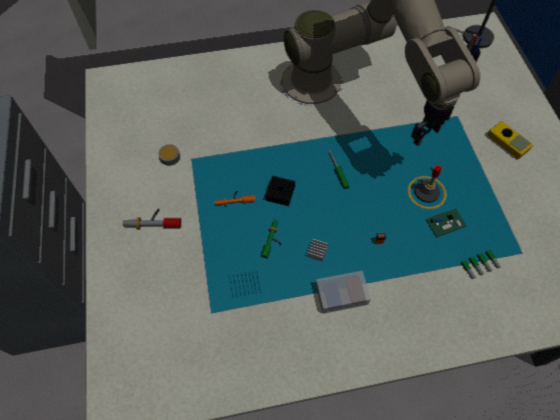

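The stand is upright at (278,108) in the wrist view, and the ring around it is centred at (278,103). In the side view the collar is flush with the boss. In the scene view the heat sink (317,249), battery (380,238) and screwdriver (340,170) look unmoved. I'll do a final numerical check and then hand in.

```bash
python3 ring.py wrist16 200 360 20 190; python3 - <<'E'
from h import *
c=dict(np.load("pics/wrist16.npz"));b=dict(np.load("pics/side16.npz"));a=dict(np.load("pics/scene16.npz"))
print("grip top",onz(c,(278,108),144))
print("tri",tri([(c,(278,108)),(b,(200+249/5,110+96/5))]))
# disc outline centre at z 12 : left/right ends & top
px=c["pixels"].astype(int);g=((px.max(2)-px.min(2))<25)
g[:,:225]=0;g[:,330:]=0;g[:50]=0;g[165:]=0
g=cv2.morphologyEx(g.astype(np.uint8),cv2.MORPH_OPEN,np.ones((3,3)))
k=max(cv2.findContours(g,0,1)[0],key=cv2.contourArea)[:,0]; k=cv2.convexHull(k)[:,0].astype(float); k=k[k[:,1]<125]
print("disc",fit_circle(np.array([onz(c,p,12)[:2] for p in k])))
p0=cv2.imread("pics/scene0.png").astype(int);p1=cv2.imread("pics/scene16.png").astype(int)
for n,(u,v,w) in dict(heatsink=(317,249,15),battery=(380,238,10),driver=(340,170,20)).items():
    A=p0[v-w:v+w,u-w:u+w].astype(np.float32).mean(2);B=p1[v-w:v+w,u-w:u+w].astype(np.float32).mean(2)
    print(n,np.round(cv2.phaseCorrelate(A,B)[0],2))
ctrl.finish_job()
E
```

```text
2222 [560.04702155 269.88433425] 60.3899178268378
[-80.   99.2   0.6]
grip top [559.80151438 269.26318093 144.        ]
tri (array([558.93949512, 269.43115516, 141.25566266]), [0.9, 0.9])
disc (array([559.04230282, 269.46501136]), np.float64(40.94050200182984))
heatsink [ 0.11 -0.03]
battery [0.01 0.32]
driver [-0.18 -0.93]
the job is handed in; nothing more can be done
```

I seated the mast in the base, carried the stand by its mast and set it down inside the yellow ring. Then I let go and handed the job in at about 16.4 s. No verdict was reported.

- **Driving home:** I pressed in roughly 1 mm steps to about 21 N net. The mast stopped at the predicted home height (tool at 109.7 mm against 109.8 mm), and the collar looks flush on the boss in both the wrist and side views.
- **Lift and carry:** The base came up with the mast, held by friction alone. The fingers stayed on the red grip the whole time.
- **Placing:** The disc's centre measures (559.0, 269.5) mm and the ring's centre (560.0, 269.9) mm, so the stand is about 1 mm off. It stands upright: the grip top is within about 1 mm of the disc's centre.
- **Bystanders:** The heat sink and battery shifted by at most 0.3 px between the first and last pictures, which means they did not move. The screwdriver read 0.9 px (about 3 mm); the arm's shadow now falls near it, and nothing touched it.

**Disagreements:**
- Two-view heights were about 3 mm low for the socket mouth (42 mm against 46 mm) and for the final mast top (141 mm against 144 mm). That is slightly more than the stated 2 mm calibration.
- Just before the stop, the net force was about 9 N, lower than the 13 to 20 N in the description. I took the firm stop and the flush collar as proof that it was home.

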